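# Rack the daubers in the order of their polishes

### The job

The shoes are done: take the four daubers off the polish tins in the tray and lay them gently across the drying rack, bristles up, one to each pair of notches and centred in it. Keep them in the order of the tins, so that the dauber from the leftmost tin goes in the leftmost notches and so on to the right, and every dauber can be matched to its own polish again. Leave the tins standing where they are.

Things in the scene. Friction and masses are not known exactly. Their poses are not given: they have to be found in the camera images.
- dauber_round: Polish dauber, round head 32 across, bristles 18 high, on the large round tin. Bristles up across that lid, head away from the robot. Handle 14 wide (y), 12 thick (z). Origin: underside of the handle at the grip point, within 5 of the lid's middle; x along the handle to the head, z up. The handle ends 64 mm behind it; the head spans 45 to 76 ahead, centre of mass up to 14. 25 to 60 g.
- dauber_square: Polish dauber, square head 28 x 28, bristles 18 high, on the small round tin. Bristles up across that lid, head away from the robot. Handle 14 wide (y), 12 thick (z). Origin: underside of the handle at the grip point, within 5 of the lid's middle; x along the handle to the head, z up. The handle ends 64 mm behind it; the head spans 45 to 76 ahead, centre of mass up to 14. 25 to 60 g.
- dauber_wide: Polish dauber, wide T head 46 across, bristles 18 high, on the square tin. Bristles up across that lid, head away from the robot. Handle 14 wide (y), 12 thick (z). Origin: underside of the handle at the grip point, within 5 of the lid's middle; x along the handle to the head, z up. The handle ends 64 mm behind it; the head spans 45 to 76 ahead, centre of mass up to 14. 25 to 60 g.
- dauber_slim: Polish dauber, slim head as wide as the handle, bristles 14 high, on the oblong tin. Bristles up across that lid, head away from the robot. Handle 14 wide (y), 12 thick (z). Origin: underside of the handle at the grip point, within 5 of the lid's middle; x along the handle to the head, z up. The handle ends 64 mm behind it; the head spans 45 to 76 ahead, centre of mass up to 14. 25 to 60 g.
- tin_large: Large flat round polish tin, diameter 80, height 26. Plain tinplate, lid shut, loose in one of the tray's four places. Origin: centre of its underside; z up. 60 to 220 g. Its lid is flat, with a dauber lying across it at the start.
- tin_small: Small flat round polish tin, diameter 60, height 20. Plain tinplate, lid shut, loose in one of the tray's four places. Origin: centre of its underside; z up. 60 to 220 g. Its lid is flat, with a dauber lying across it at the start.
- tin_square: Square flat polish tin, 68 x 68, height 24. Plain tinplate, lid shut, loose in one of the tray's four places. Origin: centre of its underside; z up. 60 to 220 g. Its lid is flat, with a dauber lying across it at the start.
- tin_oblong: Oblong flat polish tin, 86 along x, 52 along y, height 22. Plain tinplate, lid shut, loose in one of the tray's four places. Origin: centre of its underside; z up. 60 to 220 g. Its lid is flat, with a dauber lying across it at the start.
- tray: Fixed plywood tray, 104 deep (x), y from +182 to -268 mm, floor 6 thick, rim 14 high. Origin: underside, amid the four tin places at y = +132, +44, -44, -132 (left to right seen from the robot; tins within 4 mm). x away from the robot, z up. In front of or behind the rack, up to 0.1 rad askew. A cream jar (48 high, not part of the job) stands at y = -225.
- rack: Fixed dark wooden drying rack: two rails along y, 8 thick, 310 long, at x = -30 and +30 mm, open between. Notch pairs at y = +114, +38, -38, -114 (left to right seen from the robot), 44 wide, floor z = 30, teeth up to z = 42. Origin: centre of underside; x away from the robot, z up. A dauber centred in a notch pair has its origin at x = 0, z = 30. A spare tin stands at y = +215.

How it is judged:
At the end, for the whole second after the job is handed in: Each dauber lies in the notch pair of its tin's rank: within 13 mm along the rails, 15 mm across them and 4 mm of notch-floor height, bristles up within 0.12 rad, square to the rails within 0.2 rad (head to either side), released, at rest. Tins upright in their tray places (((y of tin_large in the frame of tray between 0.102 and 0.162 m and y of dauber_round in the frame of rack between 0.101 and 0.127 m) or (y of tin_large in the frame of tray between 0.014 and 0.074 m and y of dauber_round in the frame of rack between 0.025 and 0.051 m) or (y of tin_large in the frame of tray between -0.074 and -0.014 m and y of dauber_round in the frame of rack between -0.051 and -0.025 m) or (y of tin_large in the frame of tray between -0.162 and -0.102 m and y of dauber_round in the frame of rack between -0.127 and -0.101 m)) and x of dauber_round in the frame of rack between -0.015 and 0.015 m and z of dauber_round in the frame of rack between 0.026 and 0.034 m and angle between each of dauber_round, dauber_square, dauber_wide, dauber_slim's own z axis and vertical below 0.12 rad and angle between the x axis of each of dauber_round, dauber_square, dauber_wide, dauber_slim and the x axis of rack, either way round below 0.2 rad and linear speed of each of dauber_round, tin_large, dauber_square, tin_small, dauber_wide, tin_square, dauber_slim, tin_oblong below 0.02 m/s and angular speed of each of dauber_round, dauber_square, dauber_wide, dauber_slim below 0.15 rad/s and angle between each of tin_large, tin_small, tin_square, tin_oblong's own z axis and vertical below 0.1 rad and ((y of tin_small in the frame of tray between 0.102 and 0.162 m and y of dauber_square in the frame of rack between 0.101 and 0.127 m) or (y of tin_small in the frame of tray between 0.014 and 0.074 m and y of dauber_square in the frame of rack between 0.025 and 0.051 m) or (y of tin_small in the frame of tray between -0.074 and -0.014 m and y of dauber_square in the frame of rack between -0.051 and -0.025 m) or (y of tin_small in the frame of tray between -0.162 and -0.102 m and y of dauber_square in the frame of rack between -0.127 and -0.101 m)) and x of dauber_square in the frame of rack between -0.015 and 0.015 m and z of dauber_square in the frame of rack between 0.026 and 0.034 m and ((y of tin_square in the frame of tray between 0.102 and 0.162 m and y of dauber_wide in the frame of rack between 0.101 and 0.127 m) or (y of tin_square in the frame of tray between 0.014 and 0.074 m and y of dauber_wide in the frame of rack between 0.025 and 0.051 m) or (y of tin_square in the frame of tray between -0.074 and -0.014 m and y of dauber_wide in the frame of rack between -0.051 and -0.025 m) or (y of tin_square in the frame of tray between -0.162 and -0.102 m and y of dauber_wide in the frame of rack between -0.127 and -0.101 m)) and x of dauber_wide in the frame of rack between -0.015 and 0.015 m and z of dauber_wide in the frame of rack between 0.026 and 0.034 m and ((y of tin_oblong in the frame of tray between 0.102 and 0.162 m and y of dauber_slim in the frame of rack between 0.101 and 0.127 m) or (y of tin_oblong in the frame of tray between 0.014 and 0.074 m and y of dauber_slim in the frame of rack between 0.025 and 0.051 m) or (y of tin_oblong in the frame of tray between -0.074 and -0.014 m and y of dauber_slim in the frame of rack between -0.051 and -0.025 m) or (y of tin_oblong in the frame of tray between -0.162 and -0.102 m and y of dauber_slim in the frame of rack between -0.127 and -0.101 m)) and x of dauber_slim in the frame of rack between -0.015 and 0.015 m and z of dauber_slim in the frame of rack between 0.026 and 0.034 m); the robot touches nothing.
It fails at once if a tin is pushed or lifted more than 15 mm from where it stood (distance of any of tin_large, tin_small, tin_square, tin_oblong from where it was at the start of the episode above 0.015 m).
It fails at once if a dauber is dropped or flung: faster than 0.7 m/s while lower than 100 mm above the shelf ((height (world z) of dauber_round below 0.1 m and linear speed of dauber_round above 0.7 m/s) or (height (world z) of dauber_square below 0.1 m and linear speed of dauber_square above 0.7 m/s) or (height (world z) of dauber_wide below 0.1 m and linear speed of dauber_wide above 0.7 m/s) or (height (world z) of dauber_slim below 0.1 m and linear speed of dauber_slim above 0.7 m/s)).
It also fails if it takes over 77 s, if anything falls off the work surface, if the arm or the gripper's body presses on something with over 40 N, if the wrist force passes 120 N, or if a joint passes its speed limit or range.

### The arm

A 6-joint arm with a two-finger parallel gripper is mounted at the origin on the work surface. World frame = base frame: x ahead of the robot, y to its left, z up, the work surface at z = 0. Lengths are in m, angles in rad, forces in N, time in s.
With the tool pointing down it reaches from about 0.375 to 0.9 m from the base axis. Payload 3.1 kg.
Tool frame: the origin (TCP) lies on the centre line of the jaws, within the pads' length; the fingertips stand 14 mm ahead of it and the grasp point (between the pads) lies 5 mm behind it; z points along the fingers, y is the line along which they close (so a half turn about z gives the same grasp; the last joint's range is limited). The gripper opens to 87 mm and grips with 3 to 60 N. Pads are 19 mm wide; open, the fingers measure 117 mm over their backs; the gripper's body (75 mm by 190 mm) begins 51 mm behind the grasp point.
Start: joints at [-1.363, 0.527, 1.433, -0, 1.181, -0.178], TCP at [0.235, -0.579, 0.237] pointing down, gripper open.
Joint ranges: [-3.08, 3.08], [-0.75, 2.2], [0.22, 2.44], [-1.43, 4.57], [0, 2.65], [-2.85, 2.85]. Speed limits (rad/s): [2.79, 2.79, 3.14, 3.14, 3.14, 3.14].

### API

Orientations are given as a unit quaternion [x, y, z, w].
In Python, from rig import robot gives the robot as it stands.
- The arm moves only by the tool move_arm, never from a script. Its argument "commands" is a list of rows, each an object with "hand": the finger opening in cm, from 0 to 8.7; "travel": the shift along the tool's x, y, z in cm, a list of three; "twist": the turn, a rotation vector about the tool's x, y, z in degrees, a list of three. In form: [{"hand": hand, "travel": [dx, dy, dz], "twist": [wx, wy, wz]}, ...]. A call has 1 to 5 rows; each row shifts and turns the commanded pose from where the row before left it, along the tool's axes as they then stand; what a row does not reach is not made up. A row lasts 1/12 s, in which the tool goes at most 41.7 mm and 7.16 degrees, less where a joint would pass 70% of its speed; a pose out of reach is approached as far as the arm can. A call is refused whole if a number of a shift passes 4.17 or a number of a turn 7.16, either way. A call with a gripper value outside its range is refused whole. The fingers move at their own pace and stop on an object; "force" is the grip in N (left out, the last holds). Time passes only in rows, so rows that do not move let the fingers close. It gives the time, the measured TCP pose, the force, the opening and the grip force at its end, in the units of the state.
- robot.get_obs(): the state, without advancing time (a new reading comes with each control period).
- robot.camera(name): name is "side" or "top"; returns a dict with "frame" (384x512x3 uint8, red, green, blue), "fov_y" (degrees; the focal length in pixels is half the picture's height over the tangent of half this angle, whatever the lens; pixels are square), "cx", "cy" (the principal point, pixels), "extrinsics" (4x4, takes a point from camera to world coordinates). Camera axes: x right, y down, z forward; pixel columns grow to the right and rows downward; lengths in m; the calibration is good to about 2 mm. A picture is of the moment at which its call begins. There is no depth.
- robot.hand_in(): hands the job in; it is judged then, once.
The state is a dict: "time": time; "q": joint angles; "joint_velocities": joint speeds; "joint_torque": joint torques, N m; "position": TCP position; "tool_rot": TCP orientation; "ft_force": force on the tool from outside, world axes, zero at the start; "moment": the same for the moment, N m; "grip_width": finger opening in m; "grip_force": force on a finger pad.
Only numpy, scipy, OpenCV 4.12 (cv2) and the standard library are available. Lean on these libraries where they do the work, as an engineer would, in place of code of your own. Each camera call takes 0.05 s, during which the arm holds its last target. There are 200 camera calls.

## Working session

There is one attempt and no reset: what is moved stays moved. The work goes in short steps, Python scripts to look and compute and a tool call to move; the robot and the scene stay as the last step left them, time stands still between calls to the robot, and variables do not carry over. Pictures are saved under pics/ and viewed, at most 14 in all, crops included, and the job is handed in when it is done.

Besides the shell and the picture viewer there is one more tool, called after "Request:" by a JSON object that holds its "method" and its "body". move_arm: Moves the arm, as the interface text tells. Its arguments: {"type":"object","properties":{"commands":{"type":"array"},"force":{"type":"number"}},"required":["commands"]}

```bash
mkdir -p pics; ls; python3 - <<'E'
from rig import robot
import cv2, numpy as np
o=robot.get_obs(); print(o)
for n in("top","side"):
    c=robot.camera(n); print(n,c["fov_y"],c["cx"],c["cy"],c["extrinsics"].tolist() if hasattr(c["extrinsics"],'tolist') else c["extrinsics"],[k for k in c])
    cv2.imwrite(f"pics/{n}0.png",cv2.resize(c["frame"][:,:,::-1],(800,600),interpolation=cv2.INTER_CUBIC)); cv2.imwrite(f"raw_{n}.png",c["frame"][:,:,::-1])
E
```

```text
pics
{'time': 0.0, 'q': array([-1.36348116e+00,  5.28456457e-01,  1.43387685e+00, -1.40058143e-05,
        1.18137937e+00, -1.78487126e-01]), 'joint_velocities': array([ 0.00129159,  0.00160329, -0.00048171,  0.00029465,  0.00119424,
        0.00059012]), 'joint_torque': array([ 9.01860421e-04, -4.40040350e+01, -1.76589060e+01,  6.33337093e-02,
        5.82813146e-02, -1.78158416e-04]), 'position': array([ 0.2350769 , -0.57836603,  0.23558565]), 'tool_rot': array([ 9.81451133e-01,  1.91709544e-01, -2.17535997e-05, -1.05980740e-03]), 'ft_force': array([ 0.12866572, -0.61075666, -0.20158786]), 'moment': array([ 0.00278519, -0.01549718, -0.01281322]), 'grip_force': 0.0, 'grip_width': 0.08704194535177734}
top 51.35198032117484 260.1042452969448 199.64092665861818 [[-0.013083407225584846, -0.9904017769607589, 0.13759776396562728, 0.4513972946756105], [-0.9996860761250745, 0.010015344559606695, -0.022966107092932744, 0.0028235137712076244], [0.02136758425796451, -0.13785504367386534, -0.9902219010285802, 0.7162259839370927], [0.0, 0.0, 0.0, 1.0]] ['frame', 'fov_y', 'cx', 'cy', 'extrinsics']
side 57.43583368199126 258.8429869640141 195.543179126577 [[0.8084684416526738, -0.36707279698136613, 0.4600394989215314, 0.23110953633854844], [-0.5885347877251672, -0.5073766890762443, 0.6294407827741385, -0.41959689404929007], [0.002362729140057463, -0.779632257605023, -0.6262331517994761, 0.46591248683242437], [0.0, 0.0, 0.0, 1.0]] ['frame', 'fov_y', 'cx', 'cy', 'extrinsics']
```

View pics/top0.png

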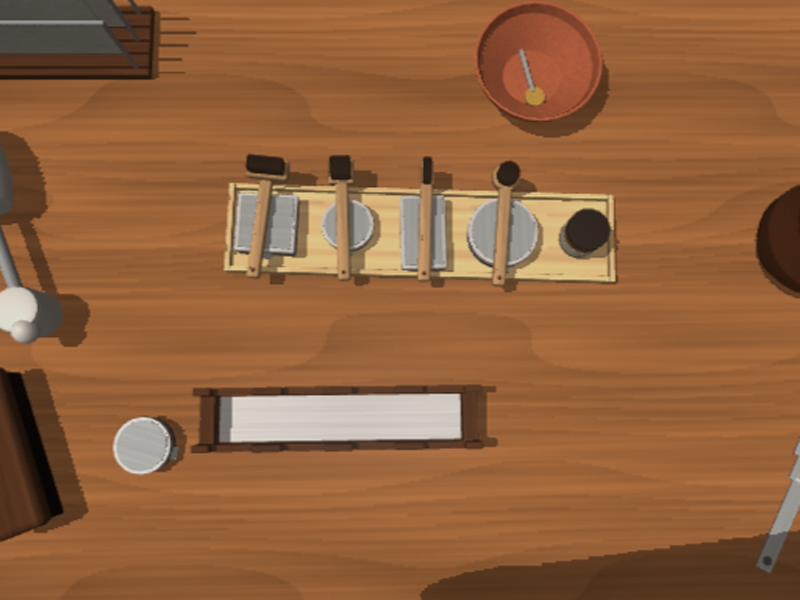

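View pics/side0.png

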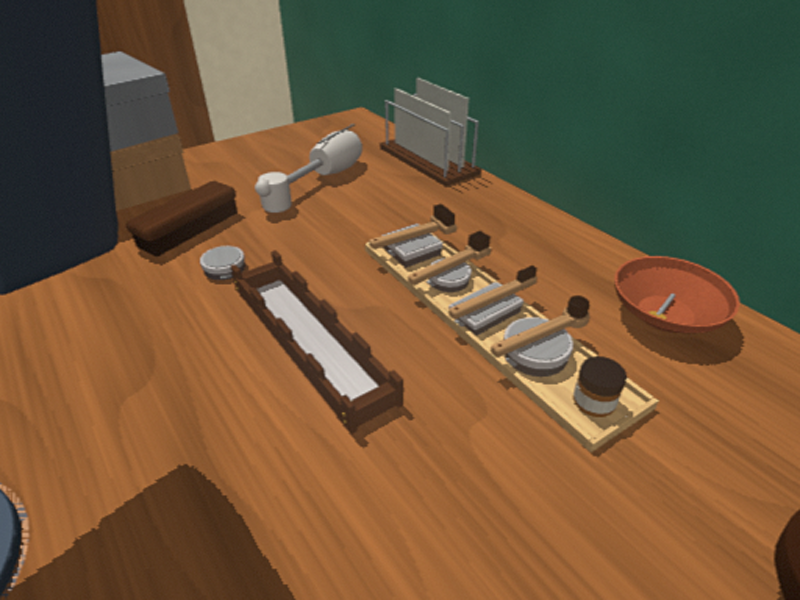

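The top view shows the daubers left to right as wide (265,215), square (342,215), slim (426,215) and round (502,225). The rack is nearer the robot, spanning about (195–495, 385–450), and the tray runs (225–615, 185–280). Next I'll measure them.

```bash
cat > h.py <<'E'
import cv2, numpy as np
from rig import robot
class Cam:
    def __init__(s,n):
        c=robot.camera(n); s.f=c["frame"]; s.E=np.array(c["extrinsics"])
        s.F=s.f.shape[0]/2/np.tan(np.radians(c["fov_y"])/2); s.c=np.array([c["cx"],c["cy"]])
    def ray(s,uv):
        uv=np.atleast_2d(uv).astype(float); d=np.c_[(uv-s.c)/s.F,np.ones(len(uv))]@s.E[:3,:3].T
        return s.E[:3,3],d
    def plane(s,uv,z):
        o,d=s.ray(uv); return (o+d*((z-o[2])/d[:,2])[:,None])[:,:2]
    def proj(s,P):
        p=(np.atleast_2d(P)-s.E[:3,3])@s.E[:3,:3]; return p[:,:2]/p[:,2:]*s.F+s.c
E
python3 - <<'E'
from h import *
t=Cam("top"); f=t.f
hsv=cv2.cvtColor(f,cv2.COLOR_RGB2HSV)
def at(u,v): u=int(u*.64);v=int(v*.64); return f[v,u].tolist(),hsv[v,u].tolist()
for n,p in dict(handleW=(262,220),handleS=(343,220),handleR=(503,225),tray=(310,200),tray2=(390,230),rim=(320,275),wood=(450,300),wood2=(300,340),rack=(210,420),rail=(350,390),rail2=(350,446),brist=(265,163),head=(265,176)).items(): print(n,at(*p))
print(t.plane(np.array([[350,390],[350,446],[193,420],[495,420],[340,235]])*.64,.042))
im=f[85:190,135:400,::-1]; cv2.imwrite("pics/c1.png",cv2.resize(im,None,fx=3,fy=3,interpolation=cv2.INTER_NEAREST))
im=f[235:305,110:330,::-1]; cv2.imwrite("pics/c2.png",cv2.resize(im,None,fx=3.6,fy=3.6,interpolation=cv2.INTER_NEAREST))
E
```

```text
handleW ([170, 130, 90], [15, 120, 170])
handleS ([171, 130, 90], [15, 121, 171])
handleR ([183, 140, 96], [15, 121, 183])
tray ([212, 173, 118], [18, 113, 212])
tray2 ([220, 191, 131], [20, 103, 220])
rim ([123, 84, 52], [14, 147, 123])
wood ([157, 102, 60], [13, 158, 157])
wood2 ([153, 97, 57], [13, 160, 153])
rack ([86, 54, 34], [12, 154, 86])
rail ([82, 54, 39], [10, 134, 82])
rail2 ([81, 55, 41], [11, 126, 81])
brist ([44, 33, 25], [13, 110, 44])
head ([154, 117, 80], [15, 123, 154])
[[ 0.4613417   0.04868505]
 [ 0.40257354  0.04872284]
 [ 0.43196792  0.2144882 ]
 [ 0.42754684 -0.10597209]
 [ 0.63186043  0.05963176]]
```

View pics/c1.png

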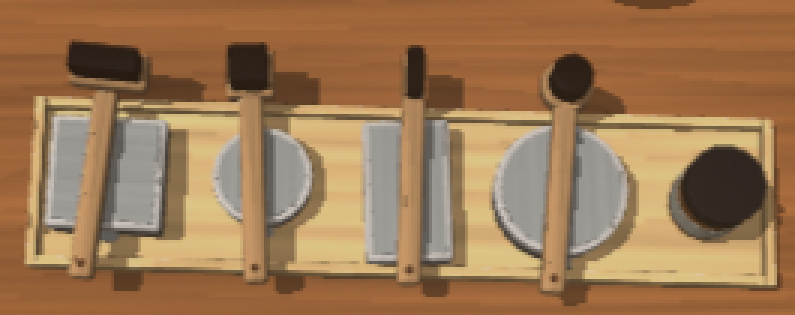

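View pics/c2.png

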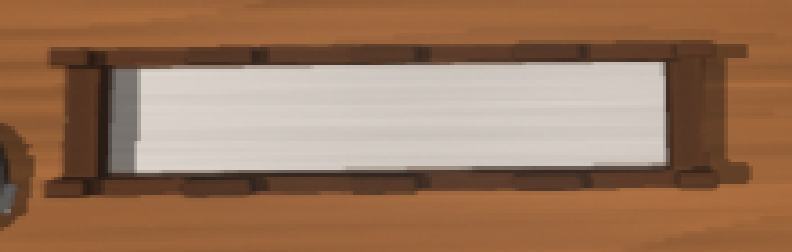

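The crops are clear. In c1 the handles run from their near ends at (82,277), (255,280), (408,281) and (550,290) up to the bristles. In c2 the rack's end teeth are at x≈48 and x≈715. Now for colour-mask fits.

```bash
cat > meas.py <<'E'
from h import *
import sys
# rows: name, column band (raw px), top z of handle
def lines(t,items,rows,save=None):
    hsv=cv2.cvtColor(t.f,cv2.COLOR_RGB2HSV).astype(int); H,S,V=hsv[...,0],hsv[...,1],hsv[...,2]
    m=((S>=115)&(S<=128)&(V>135)&(H>=14)&(H<=17)).astype(np.uint8)*255
    m=cv2.morphologyEx(m,cv2.MORPH_CLOSE,np.ones((3,3)))
    out={}
    for n,(a,b),z in items:
        mm=np.zeros_like(m); mm[rows[0]:rows[1],a:b]=m[rows[0]:rows[1],a:b]
        k,l,st,_=cv2.connectedComponentsWithStats(mm); i=1+np.argmax(st[1:,4]); 
        if save is not None: save[l==i]=(0,0,255)
        v,u=np.nonzero(l==i); P=t.plane(np.c_[u,v],z)
        # axis from row midpoints in the handle part only
        rr=np.unique(v); w=np.array([np.ptp(u[v==r])+1 for r in rr]); mid=np.array([u[v==r].mean() for r in rr])
        ok=(w>=6)&(w<=12); Q=t.plane(np.c_[mid[ok],rr[ok]],z)
        vx,vy,x0,y0=cv2.fitLine(Q.astype(np.float32),cv2.DIST_HUBER,0,.01,.01).ravel(); d=np.array([vx,vy])*np.sign(vx)
        p=(P-[x0,y0])@d; e0=np.array([x0,y0])+d*p.min(); e1=np.array([x0,y0])+d*p.max()
        out[n]=(e0,e1,d,np.median(w))
        print(n,"near",e0.round(4),"far",e1.round(4),"len",round(p.max()-p.min(),4),"yaw",np.degrees(np.arctan2(d[1],d[0])).round(2),"w",np.median(w),"grip",(e0+.064*d).round(4))
    return out
E
python3 - <<'E'
from meas import *
t=Cam("top"); im=t.f[:,:,::-1].copy()
lines(t,[("wide",(150,187),.042),("square",(205,230),.038),("slim",(262,282),.040),("round",(312,336),.044)],(95,190),im)
# tins: grey, at lid height
hsv=cv2.cvtColor(t.f,cv2.COLOR_RGB2HSV).astype(int)
g=((hsv[...,1]<45)&(hsv[...,2]>110)).astype(np.uint8)*255
for n,(a,b),z in [("wide",(145,200),.030),("square",(203,245),.026),("slim",(250,290),.028),("round",(294,350),.032)]:
    mm=np.zeros_like(g); mm[115:178,a:b]=g[115:178,a:b]; v,u=np.nonzero(mm); r=cv2.minAreaRect(np.c_[u,v].astype(np.float32)); x,y,w,h=cv2.boundingRect(mm)
    c=t.plane([[x+(w-1)/2,y+(h-1)/2]],z)[0]; print(n,"tin",c.round(4),"bbox mm",np.round(np.array([w,h])*1000*(.716-z)/t.F,1),r[2])
# rack
d=((hsv[...,2]<100)&(hsv[...,1]>100)).astype(np.uint8)*255; d[:235]=0;d[305:]=0;d[:,:118]=0;d[:,330:]=0
ys=[]
for u in range(175,295,1):
    v=np.nonzero(d[:,u])[0]; j=np.argmax(np.diff(v)); ys.append((u,(v[0]+v[j])/2,(v[j+1]+v[-1])/2,v[j]-v[0]+1,v[-1]-v[j+1]+1))
ys=np.array(ys); z=.036
for k in(1,2):
    Q=t.plane(ys[:,[0,k]],z); p=np.polyfit(Q[:,1],Q[:,0],1); print("rail",k,p,"at y=.054",np.polyval(p,.054),"deg",np.degrees(-np.arctan(p[0])),np.median(ys[:,k+2]))
for v0,v1 in((247,254),(283,292)):
    for v in range(v0,v1):
        u=np.nonzero(d[v])[0]; print(v,u[:1],u[-1:], t.plane([[u[0]-.5,v],[u[-1]+.5,v]],.042).round(4).tolist())
cv2.imwrite("pics/m1.png",cv2.resize(im[85:190,135:400],None,fx=3,fy=3,interpolation=cv2.INTER_NEAREST))
print(t.plane(np.array([[110+48/3.6,235+57/3.6],[110+46/3.6,235+188/3.6],[110+714/3.6,235+49/3.6],[110+717/3.6,235+179/3.6]]),.042).round(4))
E
```

```text
wide near [0.5872 0.1562] far [0.7038 0.1424] len 0.1174 yaw -6.77 w 6.0 grip [0.6508 0.1487]
square near [0.584  0.0567] far [0.7011 0.0597] len 0.1171 yaw 1.47 w 7.0 grip [0.648  0.0583]
slim near [ 0.5826 -0.0315] far [ 0.692  -0.0362] len 0.1095 yaw -2.47 w 7.0 grip [ 0.6466 -0.0343]
round near [ 0.5755 -0.1132] far [ 0.7075 -0.1271] len 0.1327 yaw -6.02 w 7.0 grip [ 0.6392 -0.1199]
wide tin [0.65   0.1443] bbox mm [70.4 65.3] 2.38594388961792
square tin [0.6496 0.0532] bbox mm [57.  53.6] 90.0
slim tin [ 0.6393 -0.0328] bbox mm [51.7 81. ] 88.15238952636719
round tin [ 0.6375 -0.1219] bbox mm [77.1 73.6] 5.19442892074585
rail 1 [0.00229975 0.46129922] at y=.054 0.46142340354486955 deg -0.13176565957375783 5.0
rail 2 [-0.00316721  0.40287307] at y=.054 0.4027020360410186 deg 0.18146730746287865 5.0
247 [211] [308] [[0.4659, 0.0712], [0.4639, -0.0932]]
248 [132] [316] [[0.466, 0.2024], [0.462, -0.1066]]
249 [124] [316] [[0.4645, 0.2156], [0.4604, -0.1065]]
250 [124] [316] [[0.4628, 0.2156], [0.4587, -0.1065]]
251 [124] [310] [[0.4612, 0.2155], [0.4572, -0.0963]]
252 [124] [310] [[0.4595, 0.2155], [0.4555, -0.0963]]
253 [128] [310] [[0.4578, 0.2088], [0.4538, -0.0962]]
283 [128] [317] [[0.4088, 0.2072], [0.4043, -0.1064]]
284 [126] [317] [[0.4073, 0.2104], [0.4026, -0.1063]]
285 [123] [316] [[0.4057, 0.2153], [0.401, -0.1046]]
286 [123] [308] [[0.4041, 0.2152], [0.3996, -0.0912]]
287 [123] [269] [[0.4025, 0.2152], [0.3989, -0.0265]]
288 [123] [216] [[0.4009, 0.2151], [0.3986, 0.0611]]
289 [123] [166] [[0.3993, 0.215], [0.3982, 0.1432]]Traceback (most recent call last):
  File "<stdin>", line 20, in <module>
IndexError: index 0 is out of bounds for axis 0 with size 0
```

The masks hold up against the given sizes. The rack measures 310 mm long, centred at (0.432, 0.060) with yaw about 0, so its notches are at y = 0.174, 0.098, 0.022 and -0.054. The grips sit near their lid centres. I'll turn the tool square and go to the round dauber first.

Request:
{"method": "move_arm", "body": {"commands": [{"hand": 3.0, "travel": [0, 0, 0], "twist": [0, 0, 7.0]}, {"hand": 3.0, "travel": [0, 0, 0], "twist": [0, 0, 7.0]}, {"hand": 3.0, "travel": [0, 0, 0], "twist": [0, 0, 7.0]}, {"hand": 3.0, "travel": [0, 0, 0], "twist": [0, 0, 1.1]}, {"hand": 3.0, "travel": [0, 0, 0], "twist": [0, 0, 0]}], "force": 15}}

```text
time: 0.62
position: [0.2352, -0.5789, 0.2363]
tool_rot: [1.0, 0.001, -0.0, -0.0]
ft_force: [0.1, -0.2, 0.5]
grip_width: 0.0617
grip_force: 0.0
```

Request:
{"method": "move_arm", "body": {"commands": [{"hand": 3.0, "travel": [2.7, -3.06, 0], "twist": [0, 0, 0]}, {"hand": 3.0, "travel": [2.7, -3.06, 0], "twist": [0, 0, 0]}, {"hand": 3.0, "travel": [2.7, -3.06, 0], "twist": [0, 0, 0]}, {"hand": 3.0, "travel": [2.7, -3.06, 0], "twist": [0, 0, 0]}, {"hand": 3.0, "travel": [2.7, -3.06, 0], "twist": [0, 0, 0]}]}}

```text
time: 1.03
position: [0.371, -0.4246, 0.2366]
tool_rot: [1.0, 0.001, 0.0, 0.0]
ft_force: [-0.3, -0.7, -0.2]
grip_width: 0.0328
grip_force: 0.0
```

Request:
{"method": "move_arm", "body": {"commands": [{"hand": 3.0, "travel": [2.7, -3.06, 0], "twist": [0, 0, 0]}, {"hand": 3.0, "travel": [2.7, -3.06, 0], "twist": [0, 0, 0]}, {"hand": 3.0, "travel": [2.7, -3.06, 0], "twist": [0, 0, 0]}, {"hand": 3.0, "travel": [2.7, -3.06, 0], "twist": [0, 0, 0]}, {"hand": 3.0, "travel": [2.7, -3.06, 0], "twist": [0, 0, 0]}]}}

```text
time: 1.45
position: [0.5062, -0.2713, 0.2367]
tool_rot: [1.0, 0.001, 0.0, 0.0]
ft_force: [0.9, -0.4, -0.1]
grip_width: 0.03
grip_force: 0.0
```

Request:
{"method": "move_arm", "body": {"commands": [{"hand": 3.0, "travel": [2.7, -3.06, 0], "twist": [0, 0, 0]}, {"hand": 3.0, "travel": [2.7, -3.06, 0], "twist": [0, 0, 0]}, {"hand": 3.0, "travel": [2.7, -3.06, 0], "twist": [0, 0, 0]}, {"hand": 3.0, "travel": [2.7, -3.06, 0], "twist": [0, 0, 0]}, {"hand": 3.0, "travel": [2.7, -3.06, 0], "twist": [0, 0, 0]}]}}

```text
time: 1.87
position: [0.6412, -0.1181, 0.2366]
tool_rot: [1.0, 0.002, -0.0, 0.0]
ft_force: [0.9, -0.1, -0.7]
grip_width: 0.0302
grip_force: 0.0
```

Request:
{"method": "move_arm", "body": {"commands": [{"hand": 3.0, "travel": [-0.1, 0.2, 0], "twist": [0, 0, 6.0]}, {"hand": 3.0, "travel": [0, 0, 3.9], "twist": [0, 0, 0]}, {"hand": 3.0, "travel": [0, 0, 3.9], "twist": [0, 0, 0]}, {"hand": 3.0, "travel": [0, 0, 3.9], "twist": [0, 0, 0]}, {"hand": 3.0, "travel": [0, 0, 3.5], "twist": [0, 0, 0]}]}}

```text
time: 2.28
position: [0.6387, -0.1215, 0.0827]
tool_rot: [0.999, -0.051, -0.0, -0.0]
ft_force: [-0.5, 0.3, -0.2]
grip_width: 0.0302
grip_force: 0.0
```

Request:
{"method": "move_arm", "body": {"commands": [{"hand": 3.0, "travel": [0, 0, 2.0], "twist": [0, 0, 0]}, {"hand": 3.0, "travel": [0, 0, 1.0], "twist": [0, 0, 0]}, {"hand": 3.0, "travel": [0, 0, 0.5], "twist": [0, 0, 0]}, {"hand": 3.0, "travel": [0, 0, 0], "twist": [0, 0, 0]}, {"hand": 3.0, "travel": [0, 0, 0], "twist": [0, 0, 0]}]}}

```text
time: 2.7
position: [0.6403, -0.1224, 0.0509]
tool_rot: [0.999, -0.052, 0.001, 0.0]
ft_force: [0.4, -0.3, -0.3]
grip_width: 0.0301
grip_force: 0.0
```

```bash
python3 - <<'E'
from h import *
s=Cam("side"); cv2.imwrite("pics/s1.png",cv2.resize(s.f[130:310,225:430,::-1],None,fx=3.3,fy=3.3,interpolation=cv2.INTER_CUBIC))
E
```

```text
(no output)
```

View pics/s1.png

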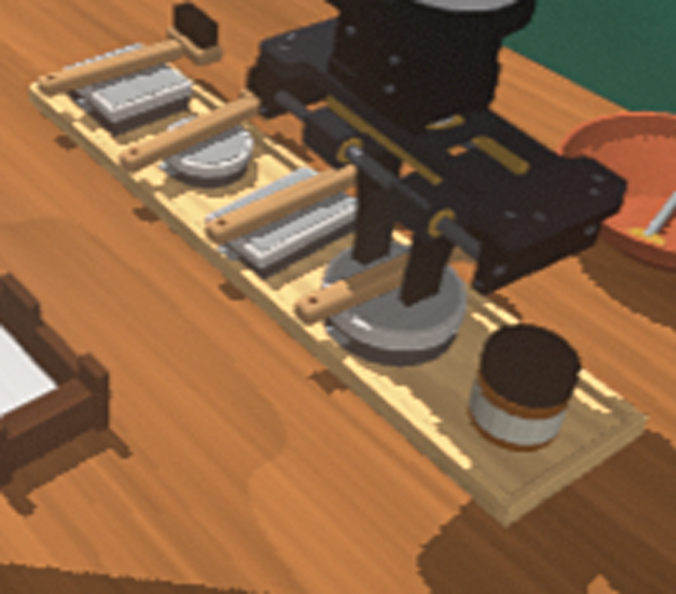

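The fingers straddle the round handle at (360,285), just above the lid. I'll lower them 2 mm and close.

Request:
{"method": "move_arm", "body": {"commands": [{"hand": 2.4, "travel": [0, 0, 0.2], "twist": [0, 0, 0]}, {"hand": 2.0, "travel": [0, 0, 0], "twist": [0, 0, 0]}, {"hand": 1.6, "travel": [0, 0, 0], "twist": [0, 0, 0]}, {"hand": 1.2, "travel": [0, 0, 0], "twist": [0, 0, 0]}, {"hand": 0.8, "travel": [0, 0, 0], "twist": [0, 0, 0]}], "force": 15}}

```text
time: 3.17
position: [0.6394, -0.1221, 0.0481]
tool_rot: [0.999, -0.052, 0.0, 0.0]
ft_force: [-0.0, 1.1, 1.9]
grip_width: 0.0141
grip_force: 15.0
```

Request:
{"method": "move_arm", "body": {"commands": [{"hand": 0.8, "travel": [0, 0, 0], "twist": [0, 0, 0]}, {"hand": 0.8, "travel": [0, 0, 0], "twist": [0, 0, 0]}, {"hand": 0.8, "travel": [0, 0, 0], "twist": [0, 0, 0]}]}}

```text
time: 3.42
position: [0.6394, -0.1221, 0.0481]
tool_rot: [0.999, -0.052, 0.0, 0.0]
ft_force: [-1.0, 0.6, 4.5]
grip_width: 0.0137
grip_force: 15.0
```

Request:
{"method": "move_arm", "body": {"commands": [{"hand": 0.8, "travel": [0, 0, -0.5], "twist": [0, 0, 0]}, {"hand": 0.8, "travel": [0, 0, -1.5], "twist": [0, 0, 0]}, {"hand": 0.8, "travel": [0, 0, -3.0], "twist": [0, 0, 0]}, {"hand": 0.8, "travel": [0, 0, -4.0], "twist": [0, 0, -3.0]}, {"hand": 0.8, "travel": [0, 0, -1.0], "twist": [0, 0, -3.0]}]}}

```text
time: 3.83
position: [0.6422, -0.123, 0.153]
tool_rot: [1.0, 0.001, 0.004, 0.002]
ft_force: [-0.0, 0.1, 0.0]
grip_width: 0.0135
grip_force: 15.0
```

Request:
{"method": "move_arm", "body": {"commands": [{"hand": 0.8, "travel": [-2.5, -0.8, 0], "twist": [0, 0, 0]}, {"hand": 0.8, "travel": [-3.9, -1.3, 0], "twist": [0, 0, 0]}, {"hand": 0.8, "travel": [-3.9, -1.3, 0], "twist": [0, 0, 0]}, {"hand": 0.8, "travel": [-3.9, -1.3, 0], "twist": [0, 0, 0]}, {"hand": 0.8, "travel": [-3.9, -1.3, 0], "twist": [0, 0, 0]}]}}

```text
time: 4.25
position: [0.4562, -0.0613, 0.1476]
tool_rot: [1.0, 0.0, 0.0, 0.0]
ft_force: [-0.4, 0.5, 0.2]
grip_width: 0.0141
grip_force: 15.0
```

Request:
{"method": "move_arm", "body": {"commands": [{"hand": 0.8, "travel": [-2.6, -0.8, 0], "twist": [0, 0, 0]}, {"hand": 0.8, "travel": [0, 0, 0], "twist": [0, 0, 0]}]}}

```text
time: 4.42
position: [0.4234, -0.0503, 0.1469]
tool_rot: [1.0, 0.0, -0.006, -0.002]
ft_force: [0.1, -0.1, -0.3]
grip_width: 0.0136
grip_force: 15.0
```

```bash
python3 - <<'E'
from h import *
print(robot.get_obs()["position"],robot.get_obs()["tool_rot"])
s=Cam("side");cv2.imwrite("pics/s2.png",cv2.resize(s.f[:,:,::-1],None,fx=1.5,fy=1.5,interpolation=cv2.INTER_CUBIC))
E
```

```text
[ 0.42339948 -0.05030705  0.14693375] [ 9.99980536e-01  4.42701542e-04 -5.79064557e-03 -2.28034923e-03]
```

View pics/s2.png

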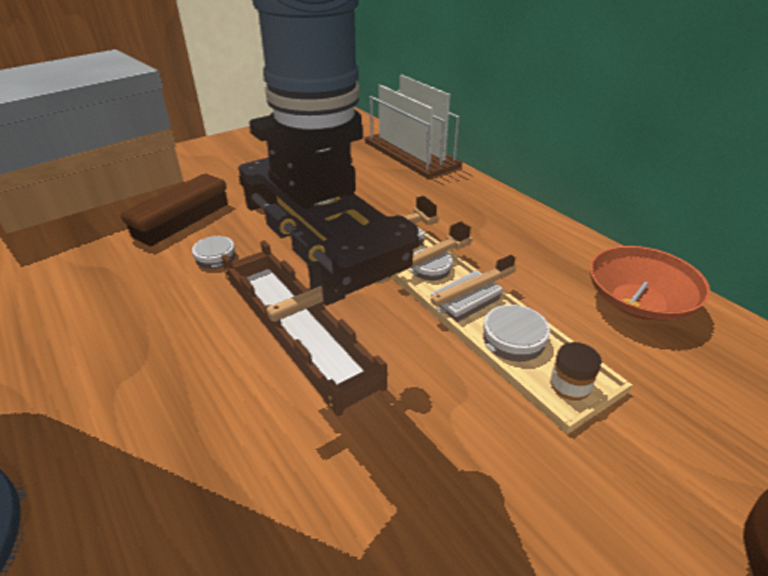

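The dauber is held level at (300,300) and the tin stayed put. The arm is still swaying, so I'll let it settle and then lower.

Request:
{"method": "move_arm", "body": {"commands": [{"hand": 0.8, "travel": [0, 0, 0], "twist": [0, 0, 0]}, {"hand": 0.8, "travel": [0, 0, 2.5], "twist": [0, 0, 0]}, {"hand": 0.8, "travel": [0, 0, 3.0], "twist": [0, 0, 0]}, {"hand": 0.8, "travel": [0, 0, 2.0], "twist": [0, 0, 0]}, {"hand": 0.8, "travel": [0, 0, 0], "twist": [0, 0, 0]}]}}

```text
time: 4.88
position: [0.4326, -0.0544, 0.0696]
tool_rot: [1.0, -0.0, -0.002, -0.001]
ft_force: [1.0, 0.9, -0.4]
grip_width: 0.0138
grip_force: 15.0
```

Request:
{"method": "move_arm", "body": {"commands": [{"hand": 0.8, "travel": [0, 0, 0], "twist": [0, 0, 0]}, {"hand": 0.8, "travel": [0, 0, 0], "twist": [0, 0, 0]}]}}

```text
time: 5.05
position: [0.4337, -0.0547, 0.073]
tool_rot: [1.0, -0.0, 0.001, 0.0]
ft_force: [-0.4, -0.6, -0.9]
grip_width: 0.014
grip_force: 15.0
```

Request:
{"method": "move_arm", "body": {"commands": [{"hand": 0.8, "travel": [0, 0, 1.0], "twist": [0, 0, 0]}, {"hand": 0.8, "travel": [0, 0, 0.8], "twist": [0, 0, 0]}, {"hand": 0.8, "travel": [0, 0, 0.4], "twist": [0, 0, 0]}, {"hand": 0.8, "travel": [0, 0, 0.2], "twist": [0, 0, 0]}, {"hand": 0.8, "travel": [0, 0, 0.2], "twist": [0, 0, 0]}]}}

```text
time: 5.47
position: [0.4325, -0.0541, 0.0468]
tool_rot: [1.0, 0.0, 0.0, 0.0]
ft_force: [-0.0, -0.3, -0.9]
grip_width: 0.0141
grip_force: 15.0
```

Request:
{"method": "move_arm", "body": {"commands": [{"hand": 0.8, "travel": [0, 0, 0], "twist": [0, 0, 0]}, {"hand": 0.8, "travel": [0, 0, 0], "twist": [0, 0, 0]}, {"hand": 0.8, "travel": [0, 0, 0], "twist": [0, 0, 0]}]}}

```text
time: 5.72
position: [0.4323, -0.0541, 0.0468]
tool_rot: [1.0, 0.0, 0.0, 0.0]
ft_force: [0.1, -0.1, 0.1]
grip_width: 0.0134
grip_force: 15.0
```

Request:
{"method": "move_arm", "body": {"commands": [{"hand": 1.6, "travel": [0, 0, 0.1], "twist": [0, 0, 0]}, {"hand": 2.0, "travel": [0, 0, 0], "twist": [0, 0, 0]}, {"hand": 2.5, "travel": [0, 0, 0], "twist": [0, 0, 0]}, {"hand": 3.0, "travel": [0, 0, 0], "twist": [0, 0, 0]}, {"hand": 3.0, "travel": [0, 0, 0], "twist": [0, 0, 0]}]}}

```text
time: 6.13
position: [0.4322, -0.054, 0.0456]
tool_rot: [1.0, -0.0, 0.0, 0.0]
ft_force: [-0.0, 1.0, -0.2]
grip_width: 0.0274
grip_force: 0.0
```

Request:
{"method": "move_arm", "body": {"commands": [{"hand": 3.0, "travel": [0, 0, -1.5], "twist": [0, 0, 0]}, {"hand": 3.0, "travel": [0, 0, -3.0], "twist": [0, 0, 0]}, {"hand": 3.0, "travel": [0, 0, -3.5], "twist": [0, 0, 0]}, {"hand": 3.0, "travel": [2.8, -0.2, -2.0], "twist": [0, 0, 0]}, {"hand": 3.0, "travel": [3.9, -0.4, 0], "twist": [0, 0, 0]}]}}

```text
time: 6.55
position: [0.4985, -0.048, 0.1495]
tool_rot: [1.0, -0.001, 0.001, 0.001]
ft_force: [0.6, -1.8, -0.1]
grip_width: 0.03
grip_force: 0.0
```

Request:
{"method": "move_arm", "body": {"commands": [{"hand": 3.0, "travel": [3.9, -0.4, 0], "twist": [0, 0, 0]}, {"hand": 3.0, "travel": [3.9, -0.4, 0], "twist": [0, 0, 0]}, {"hand": 3.0, "travel": [3.9, -0.4, 0], "twist": [0, 0, 0]}, {"hand": 3.0, "travel": [3.0, -0.2, 0], "twist": [0, 0, 2.5]}, {"hand": 3.0, "travel": [0, 0, 0], "twist": [0, 0, 0]}]}}

```text
time: 6.97
position: [0.653, -0.0341, 0.146]
tool_rot: [1.0, -0.022, 0.005, 0.001]
ft_force: [1.2, -1.0, 0.8]
grip_width: 0.0301
grip_force: 0.0
```

```bash
python3 - <<'E'
from meas import *
print(robot.get_obs()["position"])
t=Cam("top"); im=t.f[235:305,110:330,::-1]; cv2.imwrite("pics/c3.png",cv2.resize(t.f[130:310,110:360,::-1],None,fx=3.2,fy=3.2,interpolation=cv2.INTER_NEAREST))
E
```

```text
[ 0.65302564 -0.03410621  0.1459966 ]
```

View pics/c3.png

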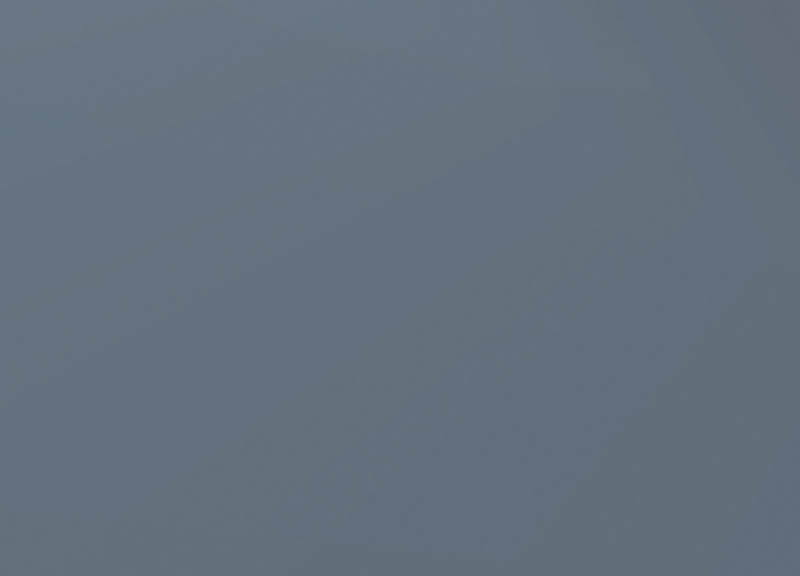

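The arm fills the top view here, so I'll use the side camera.

```bash
python3 - <<'E'
from meas import *
s=Cam("side"); print(robot.get_obs()["position"])
im=s.f[:,:,::-1].copy()
# expected corners of the placed dauber's handle top (z=.042), y=-.054
for P in([.368,-.047,.042],[.368,-.061,.042],[.477,-.047,.042],[.477,-.061,.042]):
    p=s.proj(P)[0]; print(p.round(1)); cv2.circle(im,tuple(int(round(a)) for a in p),1,(0,255,0),-1)
cv2.imwrite("pics/s3.png",cv2.resize(im[130:310,140:360],None,fx=3.3,fy=3.3,interpolation=cv2.INTER_NEAREST))
E
```

```text
[ 0.64616585 -0.03368874  0.14480792]
[190.6 252.3]
[194.7 257.7]
[246.6 224.8]
[251.2 229.3]
```

View pics/s3.png

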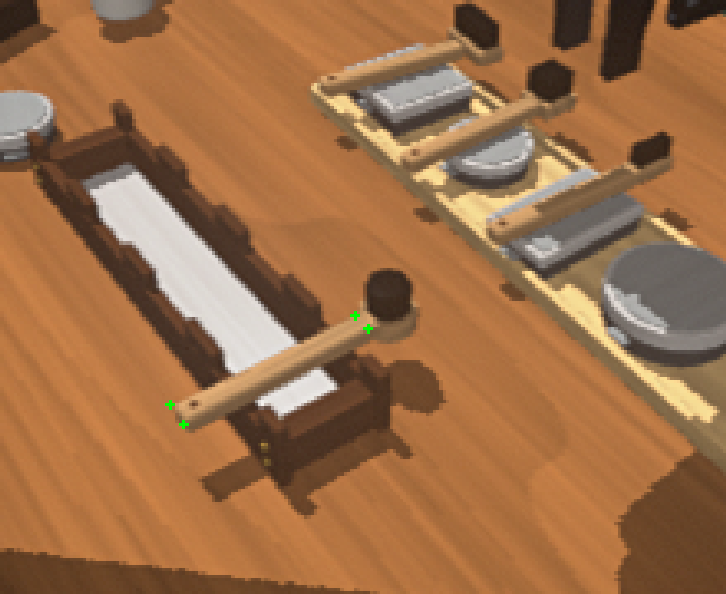

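The round dauber lies in the rightmost notch pair, about 3 mm off along x. Slim is next.

Request:
{"method": "move_arm", "body": {"commands": [{"hand": 3.0, "travel": [0.2, 0, 2.0], "twist": [0, 0, 0]}, {"hand": 3.0, "travel": [0, 0, 3.0], "twist": [0, 0, 0]}, {"hand": 3.0, "travel": [0, 0, 2.5], "twist": [0, 0, 0]}, {"hand": 3.0, "travel": [0, 0, 1.2], "twist": [0, 0, 0]}, {"hand": 3.0, "travel": [0, 0, 0.8], "twist": [0, 0, 0]}]}}

```text
time: 7.48
position: [0.6452, -0.0338, 0.0486]
tool_rot: [1.0, -0.022, -0.003, -0.001]
ft_force: [-0.6, 0.5, -0.3]
grip_width: 0.0302
grip_force: 0.0
```

Request:
{"method": "move_arm", "body": {"commands": [{"hand": 3.0, "travel": [0, 0, 0.2], "twist": [0, 0, 0]}, {"hand": 3.0, "travel": [0, 0, 0], "twist": [0, 0, 0]}, {"hand": 3.0, "travel": [0, 0, 0], "twist": [0, 0, 0]}]}}

```text
time: 7.73
position: [0.6489, -0.0343, 0.0498]
tool_rot: [1.0, -0.022, 0.001, 0.0]
ft_force: [0.4, 0.8, 0.7]
grip_width: 0.03
grip_force: 0.0
```

Request:
{"method": "move_arm", "body": {"commands": [{"hand": 3.0, "travel": [0, 0, 0.3], "twist": [0, 0, 0]}, {"hand": 2.4, "travel": [0, 0, 0], "twist": [0, 0, 0]}, {"hand": 2.0, "travel": [0, 0, 0], "twist": [0, 0, 0]}, {"hand": 1.6, "travel": [0, 0, 0], "twist": [0, 0, 0]}, {"hand": 1.2, "travel": [0, 0, 0], "twist": [0, 0, 0]}]}}

```text
time: 8.15
position: [0.6484, -0.0341, 0.0459]
tool_rot: [1.0, -0.022, 0.0, 0.0]
ft_force: [-0.4, -0.5, 0.3]
grip_width: 0.0158
grip_force: 0.1
```

Request:
{"method": "move_arm", "body": {"commands": [{"hand": 0.8, "travel": [0, 0, 0], "twist": [0, 0, 0]}, {"hand": 0.8, "travel": [0, 0, 0], "twist": [0, 0, 0]}, {"hand": 0.8, "travel": [0, 0, 0], "twist": [0, 0, 0]}]}}

```text
time: 8.4
position: [0.6483, -0.0342, 0.0458]
tool_rot: [1.0, -0.022, 0.0, 0.0]
ft_force: [-0.8, -0.2, 1.8]
grip_width: 0.0141
grip_force: 15.0
```

Request:
{"method": "move_arm", "body": {"commands": [{"hand": 0.8, "travel": [0, 0, -0.5], "twist": [0, 0, 0]}, {"hand": 0.8, "travel": [0, 0, -1.5], "twist": [0, 0, 0]}, {"hand": 0.8, "travel": [0, 0, -3.0], "twist": [0, 0, 0]}, {"hand": 0.8, "travel": [0, 0, -3.5], "twist": [0, 0, -1.2]}, {"hand": 0.8, "travel": [0, 0, -1.0], "twist": [0, 0, -1.3]}]}}

```text
time: 8.82
position: [0.6511, -0.0346, 0.1457]
tool_rot: [1.0, 0.001, 0.004, 0.001]
ft_force: [0.6, 0.0, 1.2]
grip_width: 0.0138
grip_force: 15.0
```

Request:
{"method": "move_arm", "body": {"commands": [{"hand": 0.8, "travel": [-2.6, -0.6, 0], "twist": [0, 0, 0]}, {"hand": 0.8, "travel": [-3.8, -1.0, 0], "twist": [0, 0, 0]}, {"hand": 0.8, "travel": [-3.8, -1.0, 0], "twist": [0, 0, 0]}, {"hand": 0.8, "travel": [-3.8, -1.0, 0], "twist": [0, 0, 0]}, {"hand": 0.8, "travel": [-3.8, -1.0, 0], "twist": [0, 0, 0]}]}}

```text
time: 9.23
position: [0.4681, 0.0124, 0.1406]
tool_rot: [1.0, 0.0, -0.0, -0.0]
ft_force: [-0.2, 1.0, -0.5]
grip_width: 0.0133
grip_force: 15.0
```

Request:
{"method": "move_arm", "body": {"commands": [{"hand": 0.8, "travel": [-3.8, -1.0, 0], "twist": [0, 0, 0]}, {"hand": 0.8, "travel": [0, 0, 0], "twist": [0, 0, 0]}, {"hand": 0.8, "travel": [0, 0, 2.0], "twist": [0, 0, 0]}, {"hand": 0.8, "travel": [0, 0, 3.0], "twist": [0, 0, 0]}, {"hand": 0.8, "travel": [0, 0, 1.5], "twist": [0, 0, 0]}]}}

```text
time: 9.65
position: [0.4319, 0.022, 0.0743]
tool_rot: [1.0, 0.0, -0.0, -0.0]
ft_force: [0.1, 0.4, -0.3]
grip_width: 0.0138
grip_force: 15.0
```

Request:
{"method": "move_arm", "body": {"commands": [{"hand": 0.8, "travel": [0, 0, 0], "twist": [0, 0, 0]}, {"hand": 0.8, "travel": [0, 0, 0], "twist": [0, 0, 0]}, {"hand": 0.8, "travel": [0, 0, 0], "twist": [0, 0, 0]}]}}

```text
time: 9.9
position: [0.4327, 0.0218, 0.076]
tool_rot: [1.0, 0.0, 0.0, 0.0]
ft_force: [-0.1, -0.4, -0.7]
grip_width: 0.0137
grip_force: 15.0
```

Request:
{"method": "move_arm", "body": {"commands": [{"hand": 0.8, "travel": [0, 0, 1.0], "twist": [0, 0, 0]}, {"hand": 0.8, "travel": [0, 0, 0.8], "twist": [0, 0, 0]}, {"hand": 0.8, "travel": [0, 0, 0.5], "twist": [0, 0, 0]}, {"hand": 0.8, "travel": [0, 0, 0.2], "twist": [0, 0, 0]}, {"hand": 0.8, "travel": [0, 0, 0.2], "twist": [0, 0, 0]}]}}

```text
time: 10.32
position: [0.4323, 0.0219, 0.0486]
tool_rot: [1.0, 0.0, 0.0, 0.0]
ft_force: [-0.5, 0.4, -0.1]
grip_width: 0.0137
grip_force: 15.0
```

Request:
{"method": "move_arm", "body": {"commands": [{"hand": 0.8, "travel": [0, 0, 0], "twist": [0, 0, 0]}, {"hand": 0.8, "travel": [0, 0, 0], "twist": [0, 0, 0]}, {"hand": 0.8, "travel": [0, 0, 0], "twist": [0, 0, 0]}]}}

```text
time: 10.57
position: [0.4323, 0.0219, 0.0487]
tool_rot: [1.0, 0.0, 0.0, 0.0]
ft_force: [-0.2, -0.6, -1.0]
grip_width: 0.0136
grip_force: 15.0
```

Request:
{"method": "move_arm", "body": {"commands": [{"hand": 1.6, "travel": [0, 0, 0.1], "twist": [0, 0, 0]}, {"hand": 2.0, "travel": [0, 0, 0], "twist": [0, 0, 0]}, {"hand": 2.5, "travel": [0, 0, 0], "twist": [0, 0, 0]}, {"hand": 3.0, "travel": [0, 0, 0], "twist": [0, 0, 0]}, {"hand": 3.0, "travel": [0, 0, 0], "twist": [0, 0, 0]}]}}

```text
time: 10.98
position: [0.4322, 0.0219, 0.0476]
tool_rot: [1.0, 0.0, 0.0, 0.0]
ft_force: [-0.7, -0.2, 0.3]
grip_width: 0.0279
grip_force: 0.0
```

Request:
{"method": "move_arm", "body": {"commands": [{"hand": 3.0, "travel": [0, 0, -1.5], "twist": [0, 0, 0]}, {"hand": 3.0, "travel": [0, 0, -3.0], "twist": [0, 0, 0]}, {"hand": 3.0, "travel": [0, 0, -3.5], "twist": [0, 0, 0]}, {"hand": 3.0, "travel": [2.3, -0.6, -2.0], "twist": [0, 0, 0]}, {"hand": 3.0, "travel": [3.9, -0.6, 0], "twist": [0, 0, 0]}]}}

```text
time: 11.4
position: [0.4922, 0.0344, 0.1513]
tool_rot: [1.0, -0.0, 0.0, 0.0]
ft_force: [1.1, -0.1, 0.3]
grip_width: 0.0304
grip_force: 0.0
```

Request:
{"method": "move_arm", "body": {"commands": [{"hand": 3.0, "travel": [3.9, -0.6, 0], "twist": [0, 0, 0]}, {"hand": 3.0, "travel": [3.9, -0.6, 0], "twist": [0, 0, 0]}, {"hand": 3.0, "travel": [3.9, -0.6, 0], "twist": [0, 0, 0]}, {"hand": 3.0, "travel": [3.9, -0.6, 0], "twist": [0, 0, -1.5]}, {"hand": 3.0, "travel": [0, 0, 0], "twist": [0, 0, 0]}]}}

```text
time: 11.82
position: [0.6588, 0.0583, 0.1482]
tool_rot: [1.0, 0.014, 0.006, 0.0]
ft_force: [1.0, -0.7, 0.4]
grip_width: 0.0301
grip_force: 0.0
```

Request:
{"method": "move_arm", "body": {"commands": [{"hand": 3.0, "travel": [0, 0, 2.0], "twist": [0, 0, 0]}, {"hand": 3.0, "travel": [0, 0, 3.0], "twist": [0, 0, 0]}, {"hand": 3.0, "travel": [0, 0, 2.0], "twist": [0, 0, 0]}, {"hand": 3.0, "travel": [0, 0, 1.0], "twist": [0, 0, 0]}, {"hand": 3.0, "travel": [0, 0, 0], "twist": [0, 0, 0]}]}}

```text
time: 12.23
position: [0.6476, 0.058, 0.0646]
tool_rot: [1.0, 0.013, -0.003, -0.0]
ft_force: [-1.2, 0.1, -0.3]
grip_width: 0.0296
grip_force: 0.0
```

Request:
{"method": "move_arm", "body": {"commands": [{"hand": 3.0, "travel": [0, 0, 0], "twist": [0, 0, 0]}, {"hand": 3.0, "travel": [0, 0, 0], "twist": [0, 0, 0]}, {"hand": 3.0, "travel": [0, 0, 0], "twist": [0, 0, 0]}]}}

```text
time: 12.48
position: [0.6514, 0.0578, 0.0693]
tool_rot: [1.0, 0.013, 0.002, 0.0]
ft_force: [0.2, 0.3, 0.1]
grip_width: 0.0299
grip_force: 0.0
```

```bash
python3 - <<'E'
from meas import *
s=Cam("side"); print(robot.get_obs()["position"])
cv2.imwrite("pics/s4.png",cv2.resize(s.f[110:310,140:380,::-1],None,fx=3,fy=3,interpolation=cv2.INTER_NEAREST))
E
```

```text
[0.65127443 0.05781377 0.06926336]
```

View pics/s4.png

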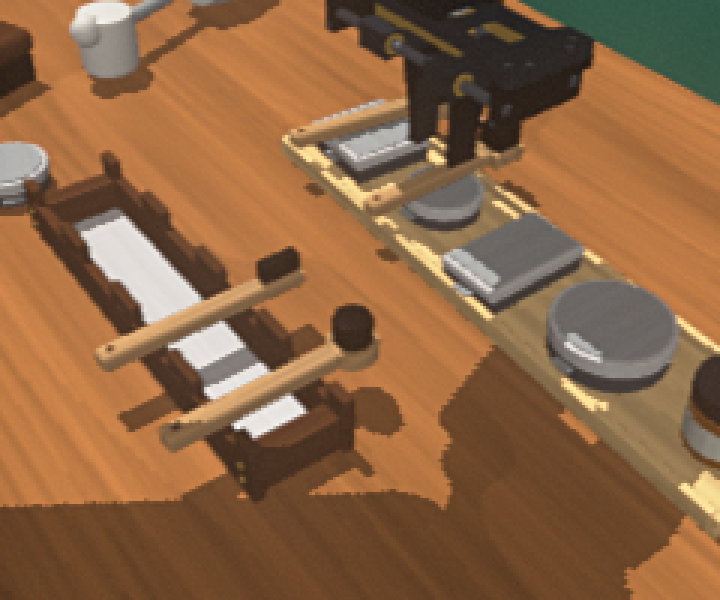

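Slim and round both lie in their notches, and the fingers straddle the square dauber. I'll lower and grip.

Request:
{"method": "move_arm", "body": {"commands": [{"hand": 3.0, "travel": [0, 0, 1.2], "twist": [0, 0, 0]}, {"hand": 3.0, "travel": [0, 0, 0.8], "twist": [0, 0, 0]}, {"hand": 3.0, "travel": [0, 0, 0.4], "twist": [0, 0, 0]}, {"hand": 3.0, "travel": [0, 0, 0], "twist": [0, 0, 0]}, {"hand": 2.4, "travel": [0, 0, 0], "twist": [0, 0, 0]}]}}

```text
time: 12.95
position: [0.6496, 0.0579, 0.0427]
tool_rot: [1.0, 0.013, -0.001, -0.0]
ft_force: [0.6, -0.6, -0.1]
grip_width: 0.0277
grip_force: 0.0
```

Request:
{"method": "move_arm", "body": {"commands": [{"hand": 2.0, "travel": [0, 0, 0], "twist": [0, 0, 0]}, {"hand": 1.6, "travel": [0, 0, 0], "twist": [0, 0, 0]}, {"hand": 1.2, "travel": [0, 0, 0], "twist": [0, 0, 0]}, {"hand": 0.8, "travel": [0, 0, 0], "twist": [0, 0, 0]}, {"hand": 0.8, "travel": [0, 0, 0], "twist": [0, 0, 0]}]}}

```text
time: 13.37
position: [0.6504, 0.0579, 0.0438]
tool_rot: [1.0, 0.013, 0.0, 0.0]
ft_force: [0.1, -1.0, -0.1]
grip_width: 0.0137
grip_force: 15.0
```

Request:
{"method": "move_arm", "body": {"commands": [{"hand": 0.8, "travel": [0, 0, 0], "twist": [0, 0, 0]}, {"hand": 0.8, "travel": [0, 0, 0], "twist": [0, 0, 0]}]}}

```text
time: 13.53
position: [0.6504, 0.0579, 0.0439]
tool_rot: [1.0, 0.013, 0.0, 0.0]
ft_force: [-0.1, 0.5, 1.8]
grip_width: 0.0136
grip_force: 15.0
```

Request:
{"method": "move_arm", "body": {"commands": [{"hand": 0.8, "travel": [0, 0, -0.5], "twist": [0, 0, 0]}, {"hand": 0.8, "travel": [0, 0, -1.5], "twist": [0, 0, 0]}, {"hand": 0.8, "travel": [0, 0, -3.0], "twist": [0, 0, 0]}, {"hand": 0.8, "travel": [0, 0, -3.5], "twist": [0, 0, 0]}, {"hand": 0.8, "travel": [0, 0, -1.5], "twist": [0, 0, 1.5]}]}}

```text
time: 13.95
position: [0.6521, 0.0579, 0.1478]
tool_rot: [1.0, -0.0, 0.003, 0.0]
ft_force: [0.8, -0.1, -0.8]
grip_width: 0.0138
grip_force: 15.0
```

Request:
{"method": "move_arm", "body": {"commands": [{"hand": 0.8, "travel": [-2.3, -0.5, 0], "twist": [0, 0, 0]}, {"hand": 0.8, "travel": [-3.9, -0.7, 0], "twist": [0, 0, 0]}, {"hand": 0.8, "travel": [-3.9, -0.7, 0], "twist": [0, 0, 0]}, {"hand": 0.8, "travel": [-3.9, -0.7, 0], "twist": [0, 0, 0]}, {"hand": 0.8, "travel": [-3.9, -0.7, 0], "twist": [0, 0, 0]}]}}

```text
time: 14.37
position: [0.4692, 0.0911, 0.1439]
tool_rot: [1.0, -0.0, 0.0, -0.0]
ft_force: [1.0, 0.6, -0.3]
grip_width: 0.0139
grip_force: 15.0
```

Request:
{"method": "move_arm", "body": {"commands": [{"hand": 0.8, "travel": [-3.9, -0.7, 0], "twist": [0, 0, 0]}, {"hand": 0.8, "travel": [0, 0, 0], "twist": [0, 0, 0]}, {"hand": 0.8, "travel": [0, 0, 2.0], "twist": [0, 0, 0]}, {"hand": 0.8, "travel": [0, 0, 3.0], "twist": [0, 0, 0]}, {"hand": 0.8, "travel": [0, 0, 1.7], "twist": [0, 0, 0]}]}}

```text
time: 14.78
position: [0.4322, 0.098, 0.0758]
tool_rot: [1.0, 0.0, 0.0, 0.0]
ft_force: [-0.1, -0.4, -0.7]
grip_width: 0.0141
grip_force: 15.0
```

Request:
{"method": "move_arm", "body": {"commands": [{"hand": 0.8, "travel": [0, 0, 0], "twist": [0, 0, 0]}, {"hand": 0.8, "travel": [0, 0, 0], "twist": [0, 0, 0]}, {"hand": 0.8, "travel": [0, 0, 0], "twist": [0, 0, 0]}]}}

```text
time: 15.03
position: [0.4328, 0.0979, 0.0772]
tool_rot: [1.0, 0.0, 0.001, 0.0]
ft_force: [-0.4, 0.3, -0.6]
grip_width: 0.0136
grip_force: 15.0
```

Request:
{"method": "move_arm", "body": {"commands": [{"hand": 0.8, "travel": [0, 0, 1.0], "twist": [0, 0, 0]}, {"hand": 0.8, "travel": [0, 0, 0.8], "twist": [0, 0, 0]}, {"hand": 0.8, "travel": [0, 0, 0.5], "twist": [0, 0, 0]}, {"hand": 0.8, "travel": [0, 0, 0.3], "twist": [0, 0, 0]}, {"hand": 0.8, "travel": [0, 0, 0.2], "twist": [0, 0, 0]}]}}

```text
time: 15.45
position: [0.4323, 0.0979, 0.0485]
tool_rot: [1.0, 0.0, 0.0, -0.0]
ft_force: [-0.2, 0.3, -0.5]
grip_width: 0.0135
grip_force: 15.0
```

Request:
{"method": "move_arm", "body": {"commands": [{"hand": 0.8, "travel": [0, 0, 0], "twist": [0, 0, 0]}, {"hand": 0.8, "travel": [0, 0, 0], "twist": [0, 0, 0]}, {"hand": 0.8, "travel": [0, 0, 0], "twist": [0, 0, 0]}]}}

```text
time: 15.7
position: [0.4323, 0.0979, 0.0487]
tool_rot: [1.0, 0.0, 0.0, -0.0]
ft_force: [0.3, -0.2, -0.5]
grip_width: 0.0136
grip_force: 15.0
```

Request:
{"method": "move_arm", "body": {"commands": [{"hand": 1.6, "travel": [0, 0, 0], "twist": [0, 0, 0]}, {"hand": 2.0, "travel": [0, 0, 0], "twist": [0, 0, 0]}, {"hand": 2.5, "travel": [0, 0, 0], "twist": [0, 0, 0]}, {"hand": 3.0, "travel": [0, 0, 0], "twist": [0, 0, 0]}, {"hand": 3.0, "travel": [0, 0, 0], "twist": [0, 0, 0]}]}}

```text
time: 16.12
position: [0.4322, 0.0979, 0.0486]
tool_rot: [1.0, 0.0, 0.0, 0.0]
ft_force: [-0.6, 0.3, 0.2]
grip_width: 0.028
grip_force: 0.0
```

Request:
{"method": "move_arm", "body": {"commands": [{"hand": 3.0, "travel": [0, 0, -1.5], "twist": [0, 0, 0]}, {"hand": 3.0, "travel": [0, 0, -3.0], "twist": [0, 0, 0]}, {"hand": 3.0, "travel": [0, 0, -3.5], "twist": [0, 0, 0]}, {"hand": 3.0, "travel": [2.5, -0.5, -2.0], "twist": [0, 0, 0]}, {"hand": 3.0, "travel": [3.9, -0.9, 0], "twist": [0, 0, 0]}]}}

```text
time: 16.53
position: [0.4945, 0.112, 0.1524]
tool_rot: [1.0, -0.0, 0.001, 0.0]
ft_force: [0.3, -0.1, -0.7]
grip_width: 0.0301
grip_force: 0.0
```

Request:
{"method": "move_arm", "body": {"commands": [{"hand": 3.0, "travel": [3.9, -0.9, 0], "twist": [0, 0, 0]}, {"hand": 3.0, "travel": [3.9, -0.9, 0], "twist": [0, 0, 0]}, {"hand": 3.0, "travel": [3.9, -0.9, 0], "twist": [0, 0, 0]}, {"hand": 3.0, "travel": [3.9, -0.9, 0], "twist": [0, 0, 6.8]}, {"hand": 3.0, "travel": [0, 0, 0], "twist": [0, 0, 0]}]}}

```text
time: 16.95
position: [0.6609, 0.149, 0.1491]
tool_rot: [0.998, -0.061, 0.006, -0.001]
ft_force: [0.6, 0.2, 0.9]
grip_width: 0.03
grip_force: 0.0
```

Request:
{"method": "move_arm", "body": {"commands": [{"hand": 3.0, "travel": [0, 0, 2.0], "twist": [0, 0, 0]}, {"hand": 3.0, "travel": [0, 0, 3.0], "twist": [0, 0, 0]}, {"hand": 3.0, "travel": [0, 0, 2.0], "twist": [0, 0, 0]}, {"hand": 3.0, "travel": [0, 0, 0.5], "twist": [0, 0, 0]}, {"hand": 3.0, "travel": [0, 0, 0], "twist": [0, 0, 0]}]}}

```text
time: 17.37
position: [0.6502, 0.1477, 0.0713]
tool_rot: [0.998, -0.059, -0.003, 0.0]
ft_force: [-0.0, 0.3, -0.2]
grip_width: 0.0298
grip_force: 0.0
```

Request:
{"method": "move_arm", "body": {"commands": [{"hand": 3.0, "travel": [0, 0, 0], "twist": [0, 0, 0]}, {"hand": 3.0, "travel": [0, 0, 0], "twist": [0, 0, 0]}, {"hand": 3.0, "travel": [0, 0, 0], "twist": [0, 0, 0]}]}}

```text
time: 17.62
position: [0.6534, 0.148, 0.0754]
tool_rot: [0.998, -0.059, 0.002, -0.0]
ft_force: [-0.9, 0.0, 0.5]
grip_width: 0.03
grip_force: 0.0
```

```bash
python3 - <<'E'
from meas import *
s=Cam("side"); print(robot.get_obs()["position"])
cv2.imwrite("pics/s5.png",cv2.resize(s.f[110:310,140:380,::-1],None,fx=3,fy=3,interpolation=cv2.INTER_NEAREST))
E
```

```text
[0.65322847 0.14796809 0.07529873]
```

View pics/s5.png

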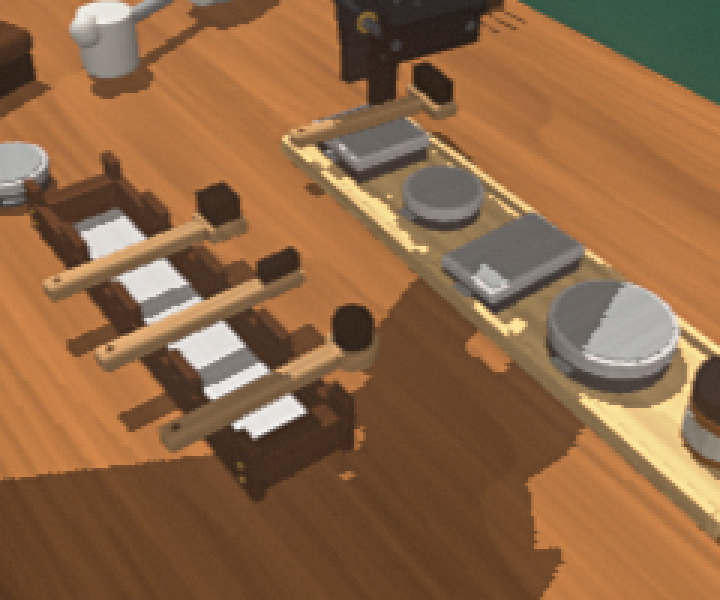

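The square dauber is placed. I'll check where the finger tips should appear before going down on the wide one.

```bash
python3 - <<'E'
from meas import *
s=Cam("side"); o=robot.get_obs(); print(o["position"],o["tool_rot"])
from scipy.spatial.transform import Rotation as R
r=R.from_quat(o["tool_rot"]); im=s.f[:,:,::-1].copy()
for sg in(-1,1):
    P=o["position"]+r.apply([[0,sg*.015,.014],[0,sg*.030,.014]]); p=s.proj(P); print(sg,P.round(3).tolist(),p.round(1).tolist())
    for q in p: cv2.circle(im,tuple(int(round(a)) for a in q),1,(0,255,0),-1)
cv2.imwrite("pics/s6.png",cv2.resize(im[70:170,210:320],None,fx=5,fy=5,interpolation=cv2.INTER_NEAREST))
E
```

```text
[0.65305744 0.14799656 0.07512309] [ 9.98241592e-01 -5.92606843e-02  1.36548579e-03 -1.74820772e-04]
-1 [[0.655, 0.163, 0.061], [0.657, 0.178, 0.061]] [[258.3, 137.3], [255.2, 134.5]]
1 [[0.651, 0.133, 0.061], [0.65, 0.118, 0.061]] [[264.8, 143.0], [268.1, 146.0]]
```

View pics/s6.png

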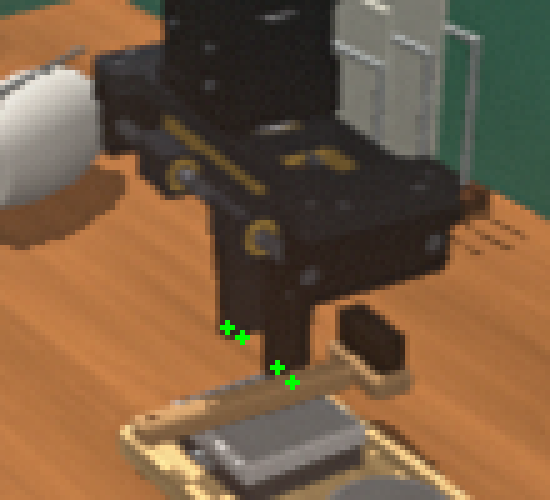

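Both fingers are at their computed points, either side of the handle. I'll lower to the lid and grip.

Request:
{"method": "move_arm", "body": {"commands": [{"hand": 3.0, "travel": [0, 0, 1.2], "twist": [0, 0, 0]}, {"hand": 3.0, "travel": [0, 0, 0.8], "twist": [0, 0, 0]}, {"hand": 3.0, "travel": [0, 0, 0.5], "twist": [0, 0, 0]}, {"hand": 3.0, "travel": [0, 0, 0.1], "twist": [0, 0, 0]}, {"hand": 2.4, "travel": [0, 0, 0], "twist": [0, 0, 0]}]}}

```text
time: 18.13
position: [0.6514, 0.1478, 0.0463]
tool_rot: [0.998, -0.059, -0.001, 0.0]
ft_force: [0.1, 0.8, 0.1]
grip_width: 0.0279
grip_force: 0.0
```

Request:
{"method": "move_arm", "body": {"commands": [{"hand": 2.0, "travel": [0, 0, 0], "twist": [0, 0, 0]}, {"hand": 1.6, "travel": [0, 0, 0], "twist": [0, 0, 0]}, {"hand": 1.2, "travel": [0, 0, 0], "twist": [0, 0, 0]}, {"hand": 0.8, "travel": [0, 0, 0], "twist": [0, 0, 0]}, {"hand": 0.8, "travel": [0, 0, 0], "twist": [0, 0, 0]}]}}

```text
time: 18.55
position: [0.6524, 0.1479, 0.0479]
tool_rot: [0.998, -0.059, 0.0, -0.0]
ft_force: [-0.0, -0.4, -0.2]
grip_width: 0.0136
grip_force: 15.0
```

Request:
{"method": "move_arm", "body": {"commands": [{"hand": 0.8, "travel": [0, 0, 0], "twist": [0, 0, 0]}, {"hand": 0.8, "travel": [0, 0, 0], "twist": [0, 0, 0]}]}}

```text
time: 18.72
position: [0.6524, 0.1479, 0.0479]
tool_rot: [0.998, -0.059, 0.0, -0.0]
ft_force: [0.7, -0.9, 0.5]
grip_width: 0.014
grip_force: 15.0
```

Request:
{"method": "move_arm", "body": {"commands": [{"hand": 0.8, "travel": [0, 0, -0.5], "twist": [0, 0, 0]}, {"hand": 0.8, "travel": [0, 0, -1.5], "twist": [0, 0, 0]}, {"hand": 0.8, "travel": [0, 0, -3.0], "twist": [0, 0, 0]}, {"hand": 0.8, "travel": [0, 0, -3.5], "twist": [0, 0, -3.4]}, {"hand": 0.8, "travel": [0, 0, -1.5], "twist": [0, 0, -3.4]}]}}

```text
time: 19.13
position: [0.6542, 0.1481, 0.152]
tool_rot: [1.0, 0.001, 0.003, -0.0]
ft_force: [1.1, -0.1, 0.4]
grip_width: 0.0135
grip_force: 15.0
```

Request:
{"method": "move_arm", "body": {"commands": [{"hand": 0.8, "travel": [-2.5, -0.1, 0], "twist": [0, 0, 0]}, {"hand": 0.8, "travel": [-3.9, -0.5, 0], "twist": [0, 0, 0]}, {"hand": 0.8, "travel": [-3.9, -0.5, 0], "twist": [0, 0, 0]}, {"hand": 0.8, "travel": [-3.9, -0.5, 0], "twist": [0, 0, 0]}, {"hand": 0.8, "travel": [-3.9, -0.5, 0], "twist": [0, 0, 0]}]}}

```text
time: 19.55
position: [0.4691, 0.1689, 0.1479]
tool_rot: [1.0, -0.0, 0.0, -0.0]
ft_force: [0.0, 0.5, -0.7]
grip_width: 0.0137
grip_force: 15.0
```

Request:
{"method": "move_arm", "body": {"commands": [{"hand": 0.8, "travel": [-3.9, -0.5, 0], "twist": [0, 0, 0]}, {"hand": 0.8, "travel": [0, 0, 0], "twist": [0, 0, 0]}, {"hand": 0.8, "travel": [0, 0, 2.0], "twist": [0, 0, 0]}, {"hand": 0.8, "travel": [0, 0, 3.0], "twist": [0, 0, 0]}, {"hand": 0.8, "travel": [0, 0, 2.1], "twist": [0, 0, 0]}]}}

```text
time: 19.97
position: [0.4325, 0.1741, 0.0762]
tool_rot: [1.0, 0.0, 0.001, -0.0]
ft_force: [-0.6, -0.0, -1.3]
grip_width: 0.0137
grip_force: 15.0
```

Request:
{"method": "move_arm", "body": {"commands": [{"hand": 0.8, "travel": [0, 0, 0], "twist": [0, 0, 0]}, {"hand": 0.8, "travel": [0, 0, 0], "twist": [0, 0, 0]}, {"hand": 0.8, "travel": [0, 0, 0], "twist": [0, 0, 0]}]}}

```text
time: 20.22
position: [0.4329, 0.174, 0.0773]
tool_rot: [1.0, 0.0, 0.001, -0.0]
ft_force: [0.8, -0.6, -0.4]
grip_width: 0.0134
grip_force: 15.0
```

Request:
{"method": "move_arm", "body": {"commands": [{"hand": 0.8, "travel": [0, 0, 1.0], "twist": [0, 0, 0]}, {"hand": 0.8, "travel": [0, 0, 0.8], "twist": [0, 0, 0]}, {"hand": 0.8, "travel": [0, 0, 0.5], "twist": [0, 0, 0]}, {"hand": 0.8, "travel": [0, 0, 0.3], "twist": [0, 0, 0]}, {"hand": 0.8, "travel": [0, 0, 0.2], "twist": [0, 0, 0]}]}}

```text
time: 20.63
position: [0.4323, 0.1739, 0.0486]
tool_rot: [1.0, 0.0, 0.0, -0.0]
ft_force: [-0.1, -0.2, -0.4]
grip_width: 0.0141
grip_force: 15.0
```

Request:
{"method": "move_arm", "body": {"commands": [{"hand": 0.8, "travel": [0, 0, 0], "twist": [0, 0, 0]}, {"hand": 0.8, "travel": [0, 0, 0], "twist": [0, 0, 0]}, {"hand": 0.8, "travel": [0, 0, 0], "twist": [0, 0, 0]}]}}

```text
time: 20.88
position: [0.4323, 0.1739, 0.0487]
tool_rot: [1.0, 0.0, 0.0, -0.0]
ft_force: [-0.0, -0.2, -1.2]
grip_width: 0.0139
grip_force: 15.0
```

Request:
{"method": "move_arm", "body": {"commands": [{"hand": 1.6, "travel": [0, 0, 0], "twist": [0, 0, 0]}, {"hand": 2.0, "travel": [0, 0, 0], "twist": [0, 0, 0]}, {"hand": 2.5, "travel": [0, 0, 0], "twist": [0, 0, 0]}, {"hand": 3.0, "travel": [0, 0, 0], "twist": [0, 0, 0]}, {"hand": 3.0, "travel": [0, 0, 0], "twist": [0, 0, 0]}]}}

```text
time: 21.3
position: [0.4322, 0.1739, 0.0486]
tool_rot: [1.0, 0.0, 0.0, -0.0]
ft_force: [0.3, 0.8, -1.0]
grip_width: 0.0274
grip_force: 0.0
```

Request:
{"method": "move_arm", "body": {"commands": [{"hand": 3.0, "travel": [0, 0, -1.5], "twist": [0, 0, 0]}, {"hand": 3.0, "travel": [0, 0, -3.0], "twist": [0, 0, 0]}, {"hand": 3.0, "travel": [0, 0, -3.5], "twist": [0, 0, 0]}, {"hand": 3.0, "travel": [0, 0, -3.5], "twist": [0, 0, 0]}, {"hand": 3.0, "travel": [0, 0, -3.5], "twist": [0, 0, 0]}]}}

```text
time: 21.72
position: [0.4315, 0.1738, 0.2]
tool_rot: [1.0, 0.0, -0.001, 0.0]
ft_force: [0.1, -0.1, 0.0]
grip_width: 0.0299
grip_force: 0.0
```

Request:
{"method": "move_arm", "body": {"commands": [{"hand": 3.0, "travel": [0, 3.9, 0], "twist": [0, 0, 0]}, {"hand": 3.0, "travel": [0, 3.9, 0], "twist": [0, 0, 0]}, {"hand": 3.0, "travel": [0, 3.9, 0], "twist": [0, 0, 0]}, {"hand": 3.0, "travel": [0, 3.9, 0], "twist": [0, 0, 0]}, {"hand": 3.0, "travel": [0, 3.9, 0], "twist": [0, 0, 0]}]}}

```text
time: 22.13
position: [0.4317, -0.0225, 0.1988]
tool_rot: [1.0, 0.0, 0.0, 0.0]
ft_force: [0.8, -0.5, -0.0]
grip_width: 0.03
grip_force: 0.0
```

Request:
{"method": "move_arm", "body": {"commands": [{"hand": 3.0, "travel": [0, 3.9, 0], "twist": [0, 0, 0]}, {"hand": 3.0, "travel": [0, 3.9, 0], "twist": [0, 0, 0]}, {"hand": 3.0, "travel": [0, 3.9, 0], "twist": [0, 0, 0]}, {"hand": 3.0, "travel": [0, 3.9, 0], "twist": [0, 0, 0]}, {"hand": 3.0, "travel": [0, 3.9, 0], "twist": [0, 0, 0]}]}}

```text
time: 22.55
position: [0.4315, -0.2179, 0.1986]
tool_rot: [1.0, -0.0, -0.0, -0.0]
ft_force: [1.0, 0.5, 0.7]
grip_width: 0.0299
grip_force: 0.0
```

Request:
{"method": "move_arm", "body": {"commands": [{"hand": 3.0, "travel": [-1, 3.9, 0], "twist": [0, 0, 0]}, {"hand": 3.0, "travel": [-1, 3.9, 0], "twist": [0, 0, 0]}, {"hand": 3.0, "travel": [-1, 3.9, 0], "twist": [0, 0, 0]}, {"hand": 3.0, "travel": [-1, 3.9, 0], "twist": [0, 0, 0]}, {"hand": 3.0, "travel": [0, 0, 0], "twist": [0, 0, 0]}]}}

```text
time: 22.97
position: [0.3913, -0.3806, 0.199]
tool_rot: [1.0, -0.003, 0.001, 0.004]
ft_force: [0.1, -0.8, -0.7]
grip_width: 0.0298
grip_force: 0.0
```

```bash
python3 - <<'E'
from meas import *
t=Cam("top"); im=t.f[:,:,::-1].copy()
B=[(int(259.5-(y)/.001666*.97+0),n) for y,n in((.174,"wide"),(.098,"square"),(.022,"slim"),(-.054,"round"))]
lines(t,[(n,(u-13,u+13),.042) for u,n in B],(225,312),im)
cv2.imwrite("pics/t2.png",cv2.resize(im[95:320,110:380],None,fx=2.6,fy=2.6,interpolation=cv2.INTER_NEAREST))
E
```

```text
wide near [0.3682 0.1738] far [0.4756 0.1746] len 0.1075 yaw 0.44 w 6.0 grip [0.4322 0.1743]
square near [0.367  0.0987] far [0.478  0.0987] len 0.111 yaw -0.01 w 7.0 grip [0.431  0.0987]
slim near [0.3674 0.0224] far [0.4755 0.0233] len 0.1081 yaw 0.45 w 7.0 grip [0.4314 0.0229]
round near [ 0.3694 -0.0526] far [ 0.5015 -0.0524] len 0.1321 yaw 0.13 w 7.0 grip [ 0.4334 -0.0525]
```

View pics/t2.png

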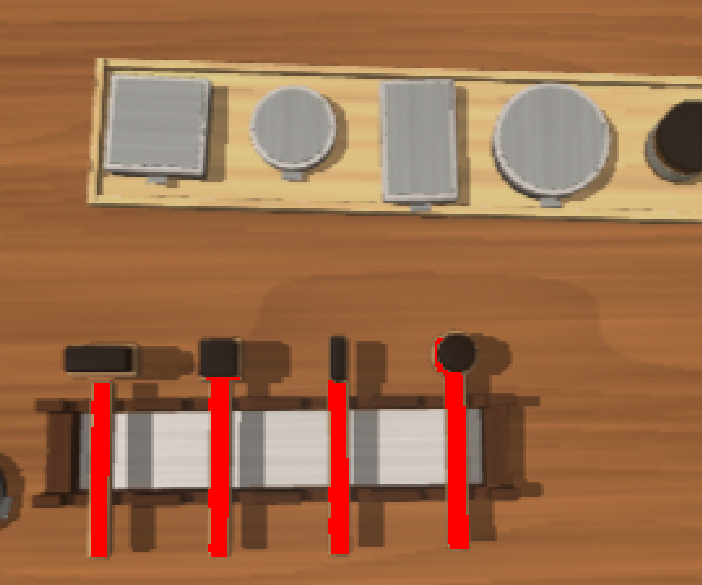

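All four daubers are within about 2 mm of their notch centres and square to the rails. They match their tins' order, and the tins haven't moved. I'll hand the job in.

```bash
python3 -c "
from rig import robot
print(robot.hand_in())"
```

```text
the job is handed in; nothing more can be done
None
```

All four daubers are on the drying rack in tin order (wide, square, slim, round), within about 2 mm of their notch centres and bristles up, the tins undisturbed, and the job was handed in at about 23 s; no verdict came back.

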